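Prop the curing box open and take out the casting

ROBOT

A 7-joint arm with a two-finger parallel gripper is mounted at the origin on the work surface. World frame = base frame: x ahead of the robot, y to its left, z up, the work surface at z = 0. Lengths are in m, angles in rad, forces in N, time in s.
With the tool pointing down it reaches from about 0.425 to 0.8 m from the base axis. Payload 8.3 kg.
Tool frame: the origin (TCP) lies midway between the tips of the shut fingers; the grasp point (between the pads) lies 19 mm behind it (bot.grip_point_offset is the distance from the TCP to the grasp point, in m); z points along the fingers, x is the direction in which the jaws open and shut, and the axes are right-handed (so a half turn about z gives the same grasp; the last joint's range is limited). The gripper opens to 85 mm and grips with 20 to 120 N. Pads are 22 mm wide; open, the fingers measure 114 mm over their backs; the gripper's body (76 mm by 85 mm) begins 54 mm behind the grasp point. The pads swing forward as they close: fully open they stand 13 mm farther back than shut.
Start: joints at [1.207, 0.383, 0.016, 1.37, -0.006, 1.388, -0.046], TCP at [0.185, -0.597, 0.231] pointing down, gripper open.
Joint ranges: [-2.95, 2.95], [-0.25, 2.06], [-1.52, 1.56], [0.18, 2.33], [-1.44, 4.58], [0.02, 2.06], [-3.01, 3.01]. Speed limits (rad/s): [2.39, 2.39, 3.01, 3.01, 3.14, 3.14, 3.14].

INTERFACE

Orientations are given as [roll, pitch, yaw] about the fixed x, y, z axes, in that order (R = Rz(yaw) Ry(pitch) Rx(roll)).
In Python, from workcell import bot gives the robot as it stands.
- The arm moves only by the tool carry_out, never from a script. Its argument "increments" is a list of rows, each a list of 3 entries, a list of its own where there are three numbers: the closure, from 0 (fully open) to 1 (shut), then the shift along the world's x, y, z in mm, then the turn, a rotation vector about the world's x, y, z in degrees. In form: [[gripper, [tx, ty, tz], [wx, wy, wz]], ...]. A call has 1 to 5 rows; each row shifts and turns the commanded pose from where the row before left it; what a row does not reach is not made up. A row lasts 1/12 s, in which the tool goes at most 41.7 mm and 7.16 degrees, less where a joint would pass 70% of its speed; a pose out of reach is approached as far as the arm can. A call is refused whole if a number of a shift passes 41.7 or a number of a turn 7.16, either way. A call with a gripper value outside its range is refused whole. The fingers move at their own pace and stop on an object; the grip force is fixed at half the most. Time passes only in rows, so rows that do not move let the fingers close. It gives the time, the measured TCP pose, the force and the opening at its end, in the units of the state.
- bot.sense(): the state, without advancing time (a new reading comes with each control period).
- bot.capture(name): name is "side" or "top" or "wrist"; returns (picture, depth): 420x560x3 uint8, red, green, blue; 420x560 float32, m along the optical axis (not along the pixel's ray), 0 where there is no reading.
- bot.get_calibration(name): a dict with "mtx" (3x3 intrinsics, pixels), "rvec" (rotation vector, rad) and "tvec" (3), from world to camera coordinates, as OpenCV has them. Camera axes: x right, y down, z forward; pixel columns grow to the right and rows downward; lengths in m; the calibration is good to about 2 mm. A picture is of the moment at which its call begins: read the wrist's pose just before it. get_calibration takes no time and is no camera call; for the wrist camera it gives the pose at the moment of the call.
- bot.sign_off(): hands the job in, once; it reports no verdict.
The state is a dict: "t": time; "q": joint angles; "joint_vel": joint speeds; "effort": joint torques, N m; "tool_pos": TCP position; "orientation": TCP orientation; "ft_force": force on the tool from outside, world axes, zero at the start; "moment": the same for the moment, N m; "finger_gap": finger opening in m.
Only numpy, scipy, OpenCV 4.12 (cv2) and the standard library are available. Lean on these libraries where they do the work, as an engineer would, in place of code of your own. Each camera call takes 0.05 s, during which the arm holds its last target.

TASK

Lift the clear flap of the curing box by its bar until it is fully open, and swing the prop stay at the box's side all the way up under it. Only then take the amber casting out of the box and lay it flat, petals up, near the middle of the slatted drying rack, without dropping it. Leave the flap open on its set stay, and leave the other things on the table where they are.

Things in the scene. Friction and masses are not known exactly. Their poses are not given: they have to be found in the camera images.
- curing_box: White open-topped curing box fixed to the table, 200 mm along its x, 220 mm along its y, 60 mm high, walls and floor 6 mm thick. Origin at the centre of its underside, z up. Its front is its -y side; the clear flap on top is hinged along its +y rim; the prop stay is on the outside of its -x side.
- flap (a joint): Angle of the flap, rad: 0 shut (level), 1.42 fully open at its stop (nearly upright). The flap is a 190 x 222 x 6 mm clear panel in a white frame, 0.4 kg. Its stiff hinge holds it only when it is open beyond about 1.36; lower than that it may fall shut. It takes about 2 N at the bar to raise.
- flap_bar (a point): Middle of the flap's steel pull bar: a round bar 12 mm thick and 100 mm long, parallel to the box's x axis, held on two legs 32 mm clear of the flap's front edge, in the plane of the flap, 262 mm from the hinge axis (the mid-plane of the flap and bar is 3 mm above the hinge axis when shut). Free underneath and all round: it can be lifted from below or pinched. Shut, it is 66 mm above the table and 42 mm in front of the box's front wall.
- flap_hinge (a point): Middle of the flap's hinge axis, on the +y rim of the box, 63 mm above the table. The axis is parallel to the box's x axis; opening lifts the bar and carries it towards the box's +y.
- stay (a joint): Angle of the prop stay, rad: 0 lying level along the box's side, 0.60 fully up at its stop (the set position). Stiff pivot: it stays where it is left; about 1 N at the knob raises it. When it is fully up, its head stands just under a steel pin on the flap's side, 110 mm from the hinge, and carries the flap at about 1.375 rad. It can only be set while the flap is fully open, since its head then passes under the pin with about 5 mm to spare.
- stay_knob (a point): Grip point on the axis of the black knob of the stay: a round peg 16 mm thick and 75 mm long, parallel to the box's x axis, sticking out to the box's -x beside the stay's free end; this point is 54 mm outside the stay's middle plane, 25 mm from the knob's outer end, well clear of the open flap, and 212 mm from the pivot. It can be pinched from above or lifted.
- stay_pivot (a point): Pivot of the stay near the box's front, on its -x side, 36 mm above the table. The axis is parallel to the box's x axis; the stay points from here to the box's +y and raising it lifts the knob and carries it slightly towards the box's -y. The stay is a 10 mm aluminium flat with a 32 mm wide crosswise head, 234 mm long.
- casting: Amber resin casting with dried petals, a slab 120 mm (its x) by 50 mm (its y) by 22 mm high, 0.18 kg, origin at the centre of its underside, z up. It lies loose on the box's floor, 6 mm above the table, its long side roughly along the box's y.
- rack: Wooden slatted drying rack fixed to the table, 220 mm (its x) by 160 mm (its y), its slats' top 20 mm above the table. Origin at the centre of its underside, z up.
- bottle_a: Bystander: white squeeze bottle, black cap, 38 mm across, 105 mm high. Origin at the centre of its underside as it stands.
- bottle_b: Bystander: grey squeeze bottle, black cap, 38 mm across, 105 mm high. Origin at the centre of its underside as it stands.
- bottle_c: Bystander: larger white squeeze bottle, black cap, 44 mm across, 125 mm high. Origin at the centre of its underside as it stands.
- stick: Bystander: flat wooden stirring stick lying on the table, 150 x 18 x 6 mm. Origin at the centre of its underside as it stands.
- brush: Bystander: paint brush lying on the table. Origin at the centre of its underside as it stands.
- mixing_cup: Bystander: clear mixing cup, 72 mm across, 80 mm high. Origin at the centre of its underside as it stands.
- petal_bowl: Bystander: glass bowl, 110 mm across, 50 mm high. Origin at the centre of its underside as it stands.

How it is judged:
By the outcome, as a careful person would: the job done as asked, in the order asked, and still so for the second after the job is handed in, with the robot touching nothing.
It also fails if it takes over 70 s, if anything falls off the work surface, if the arm or the gripper's body presses on something with over 40 N, if the wrist force passes 120 N, or if a joint passes its speed limit or range.

## Working session

There is one attempt and no reset: what is moved stays moved. The work goes in short steps, Python scripts to look and compute and a tool call to move; the robot and the scene stay as the last step left them, time stands still between calls to the robot, and variables do not carry over. Pictures are saved under pics/ and viewed, and the job is handed in when it is done.

Besides the shell and the picture viewer there is one more tool, called after "Emit:" in YAML: its name, and indented under it one key for each argument. carry_out: Moves the arm, as the interface text tells. Its arguments: {"type":"object","properties":{"increments":{"type":"array","items":{"type":"array"}}},"required":["increments"]}

```bash
ls; mkdir -p pics
python3 - <<'E'
from workcell import bot
import cv2
print(bot.sense())
for n in ["side","top","wrist"]:
    p,d=bot.capture(n)
    cv2.imwrite(f"pics/{n}0.png",p[:,:,::-1])
    import numpy as np
    np.save(f"{n}0.npy",d)
    c=bot.get_calibration(n); print(n,c)
E
```

```text
pics
{'t': 0.0, 'q': array([ 1.20706364,  0.38421147,  0.01637115,  1.37118657, -0.00630387,
        1.38815918, -0.04647235]), 'joint_vel': array([ 9.38261131e-04,  3.11512523e-04,  7.90991903e-04,  9.20836743e-05,
        5.79599290e-04, -1.63297003e-03, -1.63001894e-03]), 'effort': array([ 2.03438340e-04, -6.27610159e+01,  8.44133422e-01, -3.71823549e+01,
        1.64823944e-02,  1.43709153e-02,  4.14920612e-05]), 'tool_pos': array([ 0.18508553, -0.5964405 ,  0.23028078]), 'orientation': array([ 3.14156434e+00,  1.91523343e-03, -1.26987056e+00]), 'ft_force': array([-0.20419259,  0.13555537, -0.40233935]), 'moment': array([-0.01809101, -0.04325628, -0.04816754]), 'finger_gap': 0.08549118639259781}
side {'mtx': array([[542.07377874,   0.        , 269.98966558],
       [  0.        , 542.07377874, 210.57180697],
       [  0.        ,   0.        ,   1.        ]]), 'rvec': array([ 0.23758864, -2.7164152 ,  1.36006146]), 'tvec': array([0.57531405, 0.10426707, 1.1334064 ])}
top {'mtx': array([[538.82576883,   0.        , 283.52994375],
       [  0.        , 538.82576883, 210.99307581],
       [  0.        ,   0.        ,   1.        ]]), 'rvec': array([ 2.14886355, -2.12369374,  0.15953349]), 'tvec': array([-0.0122557 ,  0.598183  ,  1.18084433])}
wrist {'mtx': array([[354.23480885,   0.        , 282.99041354],
       [  0.        , 354.23480885, 212.31476021],
       [  0.        ,   0.        ,   1.        ]]), 'rvec': array([-2.30535985,  1.69568   ,  0.28471321]), 'tvec': array([-0.62556207, -0.04372352,  0.37991703])}
```

View pics/top0.png

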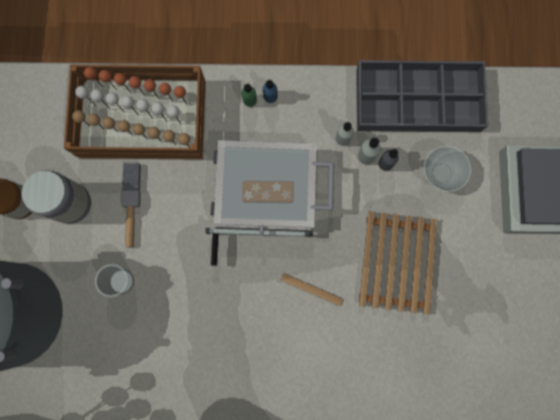

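View pics/side0.png

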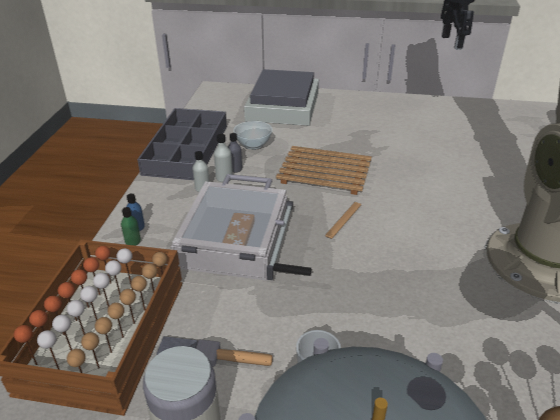

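View pics/wrist0.png

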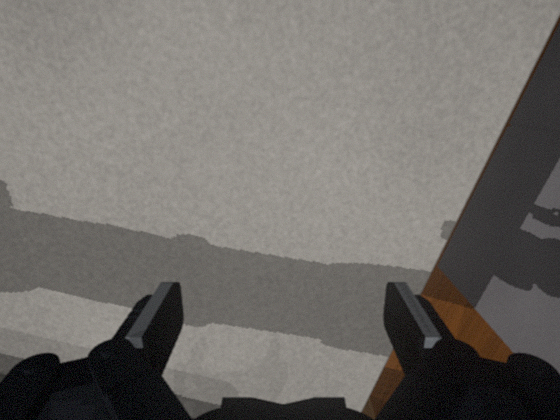

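The top view shows the box at about (265,187), its bar at (330,187), the knob at about (214,250), the rack at (398,262) and the stick at (311,288). Next I'll zoom in and deproject these.

```bash
cat > h.py <<'E'
import numpy as np, cv2
def proj(c,P):
    return cv2.projectPoints(np.asarray(P,float).reshape(-1,1,3),c["rvec"],c["tvec"],c["mtx"],None)[0].reshape(-1,2)
def ray(c,uv):
    R=cv2.Rodrigues(c["rvec"])[0]; o=-R.T@c["tvec"]
    d=R.T@np.linalg.inv(c["mtx"])@np.array([uv[0],uv[1],1.]); return o,d
def at_z(c,uv,z):
    o,d=ray(c,uv); return o+d*(z-o[2])/d[2]
def cloud(c,D):
    R=cv2.Rodrigues(c["rvec"])[0]; v,u=np.indices(D.shape)
    p=np.stack([u,v,np.ones_like(u)],-1)@np.linalg.inv(c["mtx"]).T*D[...,None]
    return (p-c["tvec"])@R
E
python3 - <<'E'
from workcell import bot
from h import *
c=bot.get_calibration("top"); D=np.load("top0.npy"); X=cloud(c,D)
for uv in [(0,0),(559,0),(0,419),(559,419)]: print(uv,at_z(c,uv,0))
print("base",proj(c,[0,0,0]))
for n,(u,v) in dict(bar=(330,187),knob=(214,250),boxTL=(219,144),boxTR=(314,145),cast=(268,191),rack=(398,262),stick=(311,288),bota=(346,127)).items(): print(n,X[v,u],D[v,u])
im=cv2.imread("pics/top0.png")
cv2.imwrite("pics/topz.png",cv2.resize(im[100:320,190:450],(780,660))[:600])
s=cv2.imread("pics/side0.png"); cv2.imwrite("pics/sidez.png",cv2.resize(s[120:300,150:400],(800,576)))
E
```

```text
(0, 0) [1.13858205 0.71990458 0.        ]
(559, 0) [ 1.15039691 -0.69060198  0.        ]
(0, 419) [0.12724449 0.62398619 0.        ]
(559, 419) [ 0.14439406 -0.62302983  0.        ]
base [[277.93760196 483.94727108]]
bar [ 0.65073591 -0.10938293  0.06867712] 1.2136041
knob [0.50754013 0.15055891 0.04626738] 1.2156199
boxTL [0.74642614 0.14313008 0.07462048] 1.2248229
boxTR [ 0.74687594 -0.07282783  0.07268718] 1.2249558
cast [0.64037788 0.03019753 0.06688587] 1.2149509
rack [ 0.48887359 -0.27413632 -0.00641112] 1.2611071
stick [ 0.42585268 -0.07004035  0.0123361 ] 1.2345029
bota [ 0.78121749 -0.14274956  0.10016838] 1.2025722
```

View pics/topz.png

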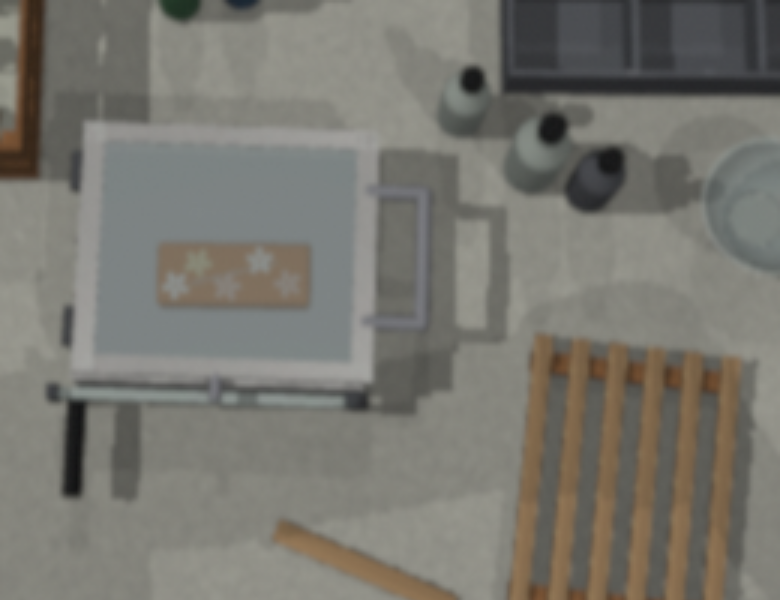

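View pics/sidez.png

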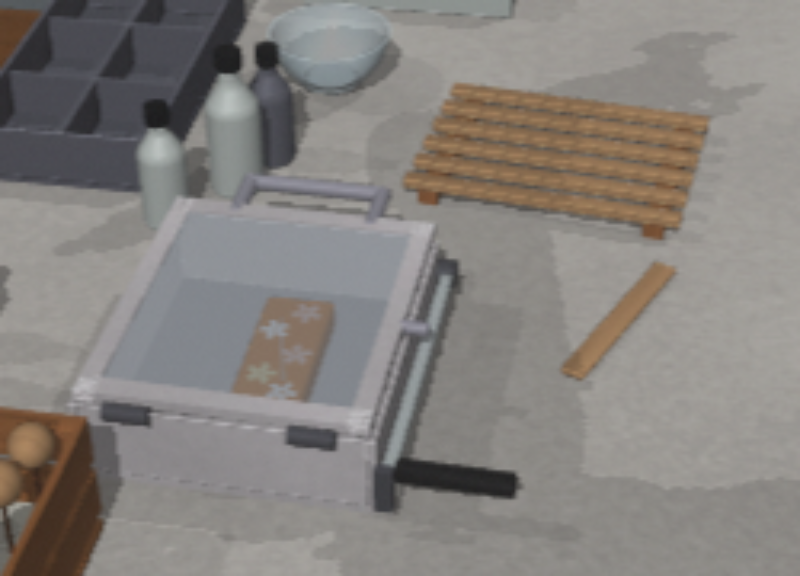

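The top view shows the box's axes nearly parallel to the world's: front towards -y, stay on the robot's side. The knob runs from about (216,234) to (214,265). Now I'll fit the key positions using both cameras.

Run:
```python
from workcell import bot
from h import *
c=bot.get_calibration("top"); s=bot.get_calibration("side")
f=lambda u,v:(190+u/3-.33,100+v/3-.33)
g=lambda u,v:(150+u/3.2-.34,120+v/3.2-.34)
P=lambda n,uv,z,cc=c:print(n,at_z(cc,uv,z).round(4))
P("bar far",f(421,190),.066);P("bar near",f(421,322),.066)
P("bar far side",g(253,183),.066,s);P("bar near side",g(385,193),.066,s)
P("knob in",f(77,402),.036);P("knob out",f(72,495),.036)
P("knob in side",g(400,473),.036,s);P("knob out side",g(515,485),.036,s)
P("stay top free",f(55,393),.036);P("stay front",f(365,402),.036)
for n,a in dict(TL=(86,121),TR=(377,131),BL=(72,383),BR=(374,385)).items(): P("flap"+n,f(*a),.066)
for n,a in dict(a=(159,242),b=(310,243),c=(310,308),d=(158,307)).items(): P("cast"+n,f(*a),.028)
for n,a in dict(a=(370,212),b=(438,218),c=(432,313),d=(361,306)).items(): P("rack"+n,a,.02)
for n,a in dict(a=(455,85),b=(708,120),c=(678,228),d=(407,188)).items(): P("rackS"+n,g(*a),.02,s)
D=np.load("top0.npy");X=cloud(c,D)
im=cv2.imread("pics/top0.png")[:,:,::-1].astype(int)
m=(im[...,0]-im[...,2]>35);m[:205]=0;m[320:]=0;m[:,:355]=0;m[:,445:]=0
pts=np.array([at_z(c,(u,v),.02)[:2] for v,u in zip(*np.nonzero(m))],np.float32)
print("rack rect",cv2.minAreaRect(pts),len(pts))
m=(im[...,0]-im[...,2]>15);m[:175]=0;m[206:]=0;m[:,:235]=0;m[:,300:]=0
pts=np.array([at_z(c,(u,v),.028)[:2] for v,u in zip(*np.nonzero(m))],np.float32)
print("cast rect",cv2.minAreaRect(pts),len(pts))
```

```text
bar far [ 0.7069 -0.1097  0.066 ]
bar near [ 0.6055 -0.1095  0.066 ]
bar far side [ 0.7034 -0.1075  0.066 ]
bar near side [ 0.6043 -0.1099  0.066 ]
knob in [0.5458 0.1501 0.036 ]
knob out [0.4751 0.1516 0.036 ]
knob in side [0.5469 0.153  0.036 ]
knob out side [0.4754 0.152  0.036 ]
stay top free [0.5525 0.1671 0.036 ]
stay front [ 0.5483 -0.0692  0.036 ]
flapTL [0.7583 0.1461 0.066 ]
flapTR [ 0.7528 -0.0762  0.066 ]
flapBL [0.5566 0.1502 0.066 ]
flapBR [ 0.5576 -0.0746  0.066 ]
casta [0.6727 0.0913 0.028 ]
castb [ 0.6732 -0.0263  0.028 ]
castc [ 0.6219 -0.0268  0.028 ]
castd [0.6213 0.0908 0.028 ]
racka [ 0.6024 -0.2061  0.02  ]
rackb [ 0.5901 -0.3635  0.02  ]
rackc [ 0.3732 -0.343   0.02  ]
rackd [ 0.3868 -0.183   0.02  ]
rackSa [ 0.5885 -0.3526  0.02  ]
rackSb [ 0.373  -0.3283  0.02  ]
rackSc [ 0.39   -0.1663  0.02  ]
rackSd [ 0.6017 -0.1878  0.02  ]
rack rect ((0.4879646301269531, -0.2687546908855438), (0.15946844220161438, 0.2168540358543396), 83.94573211669922) 3770
cast rect ((0.6480441093444824, 0.033007264137268066), (0.04743734747171402, 0.11441842466592789), 0.6225141286849976) 875
```

Emit:
carry_out:
  increments:
    - [0.55,[27,28,0],[0,0,-3.5]]
    - [0.55,[27,28,0],[0,0,-3.5]]
    - [0.55,[27,28,0],[0,0,-3.5]]
    - [0.55,[27,28,0],[0,0,-3.5]]
    - [0.55,[27,28,0],[0,0,-3.2]]

```text
t: 0.57
tool_pos: [0.3211, -0.4553, 0.231]
orientation: [3.141, 0.0, -1.573]
ft_force: [0.9, -1.1, 0.2]
finger_gap: 0.0384
```

Emit:
carry_out:
  increments:
    - [0.55,[27,28,0],[0,0,0]]
    - [0.55,[27,28,0],[0,0,0]]
    - [0.55,[27,28,0],[0,0,0]]
    - [0.55,[27,28,0],[0,0,0]]
    - [0.55,[27,28,0],[0,0,0]]

```text
t: 0.98
tool_pos: [0.4561, -0.3153, 0.2312]
orientation: [3.141, 0.0, -1.57]
ft_force: [-0.2, -0.7, 0.1]
finger_gap: 0.0386
```

Emit:
carry_out:
  increments:
    - [0.55,[27,28,0],[0,0,0]]
    - [0.55,[27,28,0],[0,0,0]]
    - [0.55,[27,28,0],[0,0,0]]
    - [0.55,[27,28,0],[0,0,0]]
    - [0.55,[27,28,0],[0,0,0]]

```text
t: 1.4
tool_pos: [0.5911, -0.1754, 0.2311]
orientation: [3.141, 0.0, -1.57]
ft_force: [0.9, -1.5, -0.4]
finger_gap: 0.0383
```

Emit:
carry_out:
  increments:
    - [0.55,[27,28,0],[0,0,0]]
    - [0.55,[27,28,0],[0,0,0]]
    - [0.55,[10,10,-30],[0,0,0]]
    - [0.55,[0,0,-40],[0,0,0]]
    - [0.55,[0,0,-35],[0,0,0]]

```text
t: 1.82
tool_pos: [0.6549, -0.1085, 0.1243]
orientation: [-3.141, 0.001, -1.567]
ft_force: [0.3, -0.5, -1.2]
finger_gap: 0.0382
```

Run:
```python
from workcell import bot
from h import *
p,d=bot.capture("wrist"); cv2.imwrite("pics/w1.png",p[:,:,::-1])
print(bot.sense()["tool_pos"]); c=bot.get_calibration("wrist"); print(proj(c,[[.655,-.109,.066],[.705,-.109,.066],[.605,-.109,.066]]))
R=cv2.Rodrigues(c["rvec"])[0]; print(-R.T@c["tvec"])
```

```text
[ 0.65006548 -0.1094578   0.11546141]
[[279.99441054 231.76360299]
 [280.09273957 145.58521665]
 [279.91088536 304.9674658 ]]
[ 0.73516142 -0.1106784   0.2567215 ]
```

View pics/w1.png

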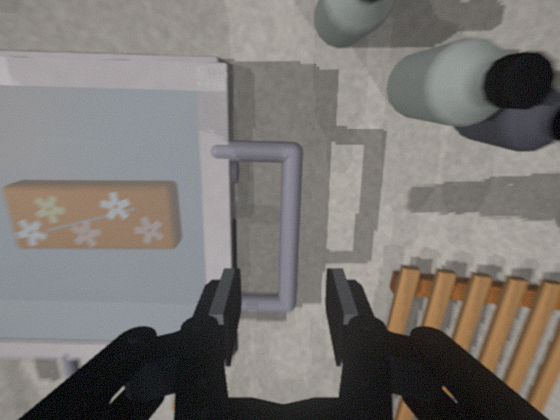

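Run:
```python
from workcell import bot
from h import *
print(bot.sense()["tool_pos"])
c=bot.get_calibration("wrist");p,d=bot.capture("wrist"); cv2.imwrite("pics/w2.png",p[:,:,::-1])
print(bot.sense()["tool_pos"],bot.sense()["orientation"],bot.sense()["joint_vel"]); X=cloud(c,d)
for uv in [(291,175),(291,200),(290,230),(289,260),(289,290)]: print(at_z(c,uv,.066),X[uv[1],uv[0]], p[uv[1],uv[0]-12:uv[0]+12,2])
```

```text
[ 0.65006548 -0.1094578   0.11546141]
[ 0.64975171 -0.11027823  0.11859269] [ 3.12862984e+00  1.74443383e-03 -1.56935817e+00] [ 0.01409414 -0.06626259 -0.00492995 -0.10792533 -0.0117081   0.09243594
  0.0085901 ]
[ 0.68890038 -0.11502801  0.066     ] [ 0.69046855 -0.11488057  0.07246512] [118 120 122 132 137 137 145 143 137 134 135 130 126 123 125 130 122 112
 103  95  87  90 107 116]
[ 0.67445424 -0.11519418  0.066     ] [ 0.67620429 -0.115064    0.07149806] [114 129 133 137 137 139 140 139 134 135 138 130 130 131 132 125 114 104
  98  85  92 108 120 119]
[ 0.65613767 -0.11482279  0.066     ] [ 0.65833467 -0.11470757  0.07130239] [114 127 131 141 139 144 148 146 145 147 149 145 142 138 125 118 108 102
  90  86 102 115 117 121]
[ 0.63665708 -0.1144278   0.066     ] [ 0.63971771 -0.11431131  0.0719259 ] [113 121 131 137 146 143 147 142 147 149 144 146 141 133 129 119 113 102
  88  87  97 115 121 118]
[ 0.61590079 -0.11462714  0.066     ] [ 0.61911324 -0.11452077  0.07113735] [113 128 139 144 142 143 143 145 148 146 140 137 135 122 115 104  97  94
  92 100 112 115 119 118]
```

The wrist view shows the bar at about column 291, rows 150–303, between the two fingers. It measures y≈-0.114, within 4 mm of the earlier reading. Descending.

Emit:
carry_out:
  increments:
    - [0.55,[0,-3,-30],[0,0,0]]
    - [0.55,[0,0,-30],[0,0,0]]
    - [0.55,[0,0,-20],[0,0,0]]
    - [0.55,[0,0,0],[0,0,0]]
    - [0.55,[0,0,0],[0,0,0]]

```text
t: 2.33
tool_pos: [0.6544, -0.1143, 0.0475]
orientation: [3.141, 0.0, -1.571]
ft_force: [0.3, -0.4, 0.9]
finger_gap: 0.0386
```

Run:
```python
from workcell import bot
from h import *
p,d=bot.capture("wrist"); q,_=bot.capture("side")
cv2.imwrite("pics/w3.png",np.hstack([cv2.resize(p,(400,300)),cv2.resize(q[100:280,120:360],(400,300))])[:,:,::-1])
s=bot.sense();print(s["tool_pos"],s["orientation"],s["ft_force"])
```

```text
[ 0.65603812 -0.11428333  0.04951571] [-3.13745271e+00 -4.94867176e-04 -1.57059168e+00] [-0.09366764 -0.18774686  0.91154916]
```

View pics/w3.png

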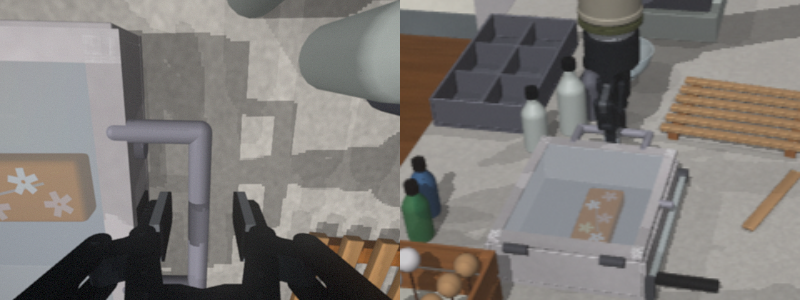

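The bar runs between the open fingers (left half, column 200; fingers at columns 155 and 240). Closing.

Emit:
carry_out:
  increments:
    - [1,[0,0,0],[0,0,0]]
    - [1,[0,0,0],[0,0,0]]
    - [1,[0,0,0],[0,0,0]]
    - [1,[0,0,0],[0,0,0]]
    - [1,[0,0,0],[0,0,0]]

```text
t: 2.85
tool_pos: [0.6556, -0.1122, 0.0488]
orientation: [-3.138, 0.001, -1.569]
ft_force: [-1.2, 3.2, 6.6]
finger_gap: 0.0104
```

Run:
```python
import numpy as np
t=np.linspace(0,1.42,16)+.0115
print(np.c_[-262*np.diff(np.cos(t)),262*np.diff(np.sin(t))].round(1).tolist())
```

```text
[[1.5, 24.8], [3.8, 24.5], [6.1, 24.0], [8.3, 23.4], [10.5, 22.5], [12.6, 21.4], [14.5, 20.1], [16.4, 18.6], [18.1, 17.0], [19.6, 15.2], [20.9, 13.3], [22.1, 11.2], [23.1, 9.1], [23.8, 6.9], [24.4, 4.6]]
```

Emit:
carry_out:
  increments:
    - [1,[0,1.5,24.8],[0,0,0]]
    - [1,[0,3.8,24.5],[0,0,0]]
    - [1,[0,6.1,24],[0,0,0]]
    - [1,[0,8.3,23.4],[0,0,0]]
    - [1,[0,10.5,22.5],[0,0,0]]

```text
t: 3.27
tool_pos: [0.656, -0.0832, 0.1681]
orientation: [-3.136, 0.0, -1.57]
ft_force: [10.3, 4.5, -6.1]
finger_gap: 0.0102
```

Emit:
carry_out:
  increments:
    - [1,[0,12.6,21.4],[0,0,0]]
    - [1,[0,14.5,20.1],[0,0,0]]
    - [1,[0,16.4,18.6],[0,0,0]]
    - [1,[0,18.1,17],[0,0,0]]
    - [1,[0,19.6,15.2],[0,0,0]]

```text
t: 3.68
tool_pos: [0.6578, -0.0049, 0.2622]
orientation: [-3.13, -0.003, -1.574]
ft_force: [17.8, -4.7, -0.8]
finger_gap: 0.0103
```

Run:
```python
from workcell import bot
from h import *
p,d=bot.capture("wrist"); q,_=bot.capture("side")
cv2.imwrite("pics/w4.png",np.hstack([cv2.resize(p,(400,300)),cv2.resize(q[60:300,80:400],(400,300))])[:,:,::-1])
s=bot.sense();print(s["tool_pos"],s["orientation"],s["ft_force"],s["q"])
```

```text
[ 0.65804761 -0.00073876  0.26506592] [-3.12693416e+00 -9.70762936e-04 -1.56867974e+00] [10.3274646  -5.22721477  5.35880915] [ 0.1601781   0.45647118 -0.31785611  1.20997398  0.14153989  1.48148807
 -1.70633848]
```

View pics/w4.png

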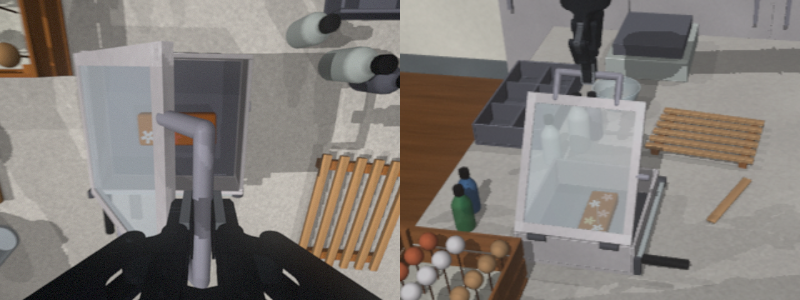

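The flap is about 0.95 rad up with the bar still in the fingers. Continuing the arc.

Emit:
carry_out:
  increments:
    - [1,[1,20.9,13.3],[0,0,0]]
    - [1,[1,22.1,11.2],[0,0,0]]
    - [1,[1,23.1,9.1],[0,0,0]]
    - [1,[0,23.8,6.9],[0,0,0]]
    - [1,[0,22,4],[0,0,0]]

```text
t: 4.2
tool_pos: [0.6597, 0.1082, 0.3083]
orientation: [-3.131, -0.001, -1.574]
ft_force: [2.7, -4.6, 7.3]
finger_gap: 0.0098
```

```bash
cat > look.py <<'E'
import sys
from workcell import bot
from h import *
n=sys.argv[1]
p,d=bot.capture("wrist"); q,_=bot.capture("side")
cv2.imwrite(f"pics/{n}.png",np.hstack([cv2.resize(p,(400,300)),cv2.resize(q[60:300,80:400],(400,300))])[:,:,::-1])
s=bot.sense();print(s["tool_pos"],s["orientation"],s["ft_force"],s["q"])
E
python3 look.py w5
```

```text
[0.65940519 0.11190419 0.30876063] [-3.12943748e+00  1.37127638e-03 -1.56877575e+00] [ 1.7696669  -2.42748623 18.07012781] [-0.00616181  0.48339008 -0.34724445  1.07931639  0.16131251  1.59135286
 -1.87977072]
```

View pics/w5.png

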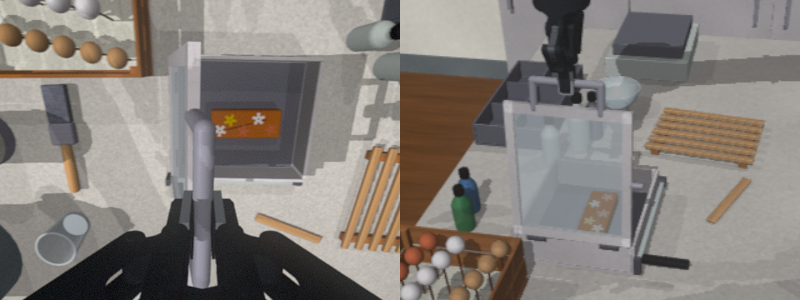

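Emit:
carry_out:
  increments:
    - [1,[0,4,2],[0,0,0]]
    - [1,[0,4,1],[0,0,0]]
    - [1,[0,0,0],[0,0,0]]
    - [1,[0,0,0],[0,0,0]]

```text
t: 4.63
tool_pos: [0.6593, 0.1136, 0.3091]
orientation: [-3.134, -0.003, -1.576]
ft_force: [4.1, -7.9, 8.5]
finger_gap: 0.0094
```

Emit:
carry_out:
  increments:
    - [1,[0,4,0],[0,0,0]]
    - [1,[0,0,0],[0,0,0]]
    - [1,[0,0,0],[0,0,0]]

```text
t: 4.88
tool_pos: [0.6594, 0.1137, 0.3091]
orientation: [-3.135, -0.008, -1.58]
ft_force: [2.2, -17.3, 11.1]
finger_gap: 0.0096
```

At the stop: the y force rises without any motion. Easing off slightly, then opening the fingers and moving up.

Emit:
carry_out:
  increments:
    - [1,[0,-4,0],[0,0,0]]
    - [0.6,[0,0,0],[0,0,0]]
    - [0.5,[0,0,0],[0,0,0]]
    - [0.5,[0,0,0],[0,0,0]]
    - [0.5,[0,0,0],[0,0,0]]

```text
t: 5.3
tool_pos: [0.6568, 0.1182, 0.3052]
orientation: [3.141, 0.0, -1.569]
ft_force: [-0.2, 0.2, -0.4]
finger_gap: 0.0427
```

Emit:
carry_out:
  increments:
    - [0.5,[0,0,20],[0,0,0]]
    - [0.5,[0,0,25],[0,0,0]]
    - [0.5,[0,0,25],[0,0,0]]
    - [0.5,[0,0,0],[0,0,0]]

```text
t: 5.63
tool_pos: [0.6577, 0.1185, 0.3808]
orientation: [-3.135, 0.002, -1.569]
ft_force: [1.2, 1.1, 0.7]
finger_gap: 0.043
```

```bash
python3 look.py w6
```

```text
[0.65738398 0.1182825  0.37628712] [-3.13964143e+00  9.57246718e-04 -1.56914808e+00] [ 0.27338295 -0.19638746 -0.5367881 ] [-0.04211497  0.50542396 -0.34297914  0.89715625  0.16628067  1.75926166
 -1.88230955]
```

View pics/w6.png

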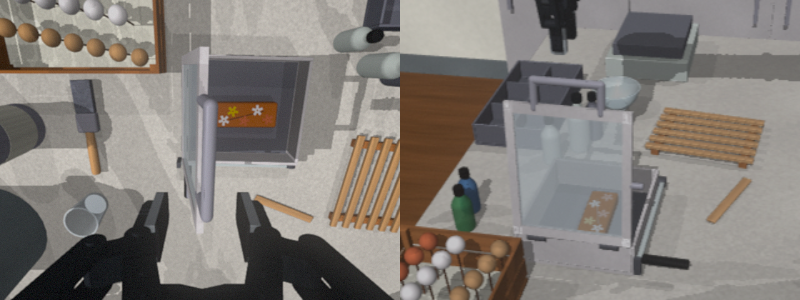

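The flap stays up with the gripper clear of it. The wrist camera sits on the gripper's +x side and would meet the flap at the knob, so I'll turn the hand by half a turn while moving over.

Emit:
carry_out:
  increments:
    - [0.4,[-39,8,0],[0,0,7]]
    - [0.4,[-39,8,0],[0,0,7]]
    - [0.4,[-39,8,0],[0,0,7]]
    - [0.4,[-39,8,0],[0,0,7]]
    - [0.4,[0,0,0],[0,0,7]]

```text
t: 6.15
tool_pos: [0.4937, 0.1531, 0.3745]
orientation: [3.138, 0.001, -0.945]
ft_force: [-0.1, 0.6, 1.6]
finger_gap: 0.0513
```

Emit:
carry_out:
  increments:
    - [0.4,[0,0,0],[0,0,7]]
    - [0.4,[0,0,0],[0,0,7]]
    - [0.4,[0,0,0],[0,0,7]]
    - [0.4,[0,0,0],[0,0,7]]
    - [0.4,[0,0,0],[0,0,7]]

```text
t: 6.57
tool_pos: [0.5006, 0.1494, 0.3739]
orientation: [3.14, 0.002, -0.342]
ft_force: [0.3, -0.7, 0.4]
finger_gap: 0.051
```

Emit:
carry_out:
  increments:
    - [0.4,[0,0,0],[0,0,7]]
    - [0.4,[0,0,0],[0,0,7]]
    - [0.4,[0,0,0],[0,0,7]]
    - [0.4,[0,0,0],[0,0,7]]
    - [0.4,[0,0,0],[0,0,7]]

```text
t: 6.98
tool_pos: [0.5006, 0.1494, 0.3738]
orientation: [-3.142, 0.002, 0.269]
ft_force: [0.1, -0.4, 0.1]
finger_gap: 0.0513
```

Emit:
carry_out:
  increments:
    - [0.4,[0,0,0],[0,0,7]]
    - [0.4,[0,0,0],[0,0,7]]
    - [0.4,[0,0,0],[0,0,7]]
    - [0.4,[0,0,0],[0,0,7]]
    - [0.4,[0,0,0],[0,0,7]]

```text
t: 7.4
tool_pos: [0.5006, 0.1494, 0.3738]
orientation: [-3.14, 0.002, 0.88]
ft_force: [-0.8, -0.1, -0.1]
finger_gap: 0.0511
```

Emit:
carry_out:
  increments:
    - [0.4,[0,0,0],[0,0,7]]
    - [0.4,[0,0,0],[0,0,7]]
    - [0.4,[0,0,0],[0,0,7]]
    - [0.4,[0,0,0],[0,0,7]]
    - [0.4,[0,0,0],[0,0,7]]

```text
t: 7.82
tool_pos: [0.5006, 0.1495, 0.3738]
orientation: [-3.139, 0.001, 1.491]
ft_force: [0.4, -1.3, -0.1]
finger_gap: 0.0513
```

Emit:
carry_out:
  increments:
    - [0.4,[-1,1,-40],[0,0,4.5]]
    - [0.4,[0,1,-40],[0,0,0]]
    - [0.4,[0,0,-40],[0,0,0]]
    - [0.4,[0,0,-40],[0,0,0]]
    - [0.4,[0,0,-40],[0,0,0]]

```text
t: 8.23
tool_pos: [0.4988, 0.1512, 0.1724]
orientation: [-3.14, 0.001, 1.563]
ft_force: [1.1, 0.8, 0.4]
finger_gap: 0.0512
```

Emit:
carry_out:
  increments:
    - [0.4,[0,0,-30],[0,0,0]]
    - [0.4,[0,0,-24],[0,0,0]]
    - [0.4,[0,0,0],[0,0,0]]

```text
t: 8.48
tool_pos: [0.4958, 0.1499, 0.1152]
orientation: [-3.131, 0.002, 1.563]
ft_force: [0.2, -0.6, 0.3]
finger_gap: 0.0512
```

```bash
python3 look.py w7
```

```text
[0.49911445 0.15142448 0.12063032] [-3.13868061e+00  2.72179302e-04  1.56344352e+00] [ 0.18234951 -0.35595552  1.03170757] [ 0.22931887  0.32744982 -0.69691554  1.77615249  0.22983514  1.12390229
  1.02122927]
```

View pics/w7.png

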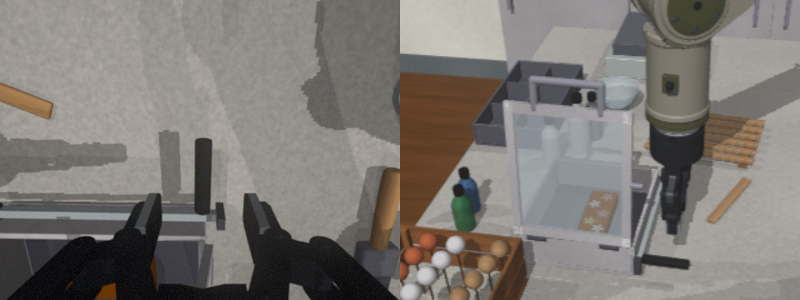

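Run:
```python
from workcell import bot
from h import *
c=bot.get_calibration("wrist");p,d=bot.capture("wrist"); X=cloud(c,d)
print(proj(c,[[.5,.1515,.036],[.475,.1515,.036],[.55,.1515,.036]])*400/560)
m=(p.sum(2)<110)
for v in range(190,310,10):
    us=[u for u in range(260,310) if m[v,u]]
    if us: print(v,us[0],us[-1],at_z(c,((us[0]+us[-1])/2,v),.036).round(4),X[v,(us[0]+us[-1])//2].round(4))
print(bot.sense()["tool_pos"])
```

```text
[[203.50246422 158.92625447]
 [203.38741902 133.58374304]
 [203.71113312 204.89248257]]
230 291 291 [0.5055 0.1557 0.036 ] [0.5037 0.1556 0.0408]
240 272 274 [0.5129 0.1432 0.036 ] [0.5101 0.1434 0.0425]
250 272 285 [0.5206 0.1469 0.036 ] [0.5171 0.1467 0.0434]
270 272 272 [0.5362 0.1421 0.036 ] [0.5331 0.1423 0.042 ]
280 290 290 [0.5444 0.155  0.036 ] [0.5422 0.1549 0.0398]
[0.50027863 0.15179323 0.12206992]
```

The knob lies midway between the fingers (left half, column 203, with fingers at 148 and 255). Descending, 4 mm further inward.

Emit:
carry_out:
  increments:
    - [0.4,[4,-1,-35],[0,0,0]]
    - [0.4,[0,0,-35],[0,0,0]]
    - [0.4,[0,0,-30],[0,0,0]]
    - [0.4,[0,0,0],[0,0,0]]

```text
t: 8.97
tool_pos: [0.502, 0.1492, 0.018]
orientation: [-3.136, 0.002, 1.562]
ft_force: [-1.7, -1.1, -0.0]
finger_gap: 0.0513
```

Emit:
carry_out:
  increments:
    - [1,[0,0,0],[0,0,0]]
    - [1,[0,0,0],[0,0,0]]
    - [1,[0,0,0],[0,0,0]]
    - [1,[0,0,0],[0,0,0]]
    - [1,[0,0,0],[0,0,0]]

```text
t: 9.38
tool_pos: [0.5061, 0.1502, 0.0233]
orientation: [3.138, -0.0, 1.562]
ft_force: [2.5, -1.5, 1.0]
finger_gap: 0.0139
```

```bash
python3 look.py w8
python3 - <<'E'
import numpy as np
t=np.linspace(0,.6,7)
print(np.c_[212*np.diff(np.cos(t)),212*np.diff(np.sin(t))].round(1).tolist())
E
```

```text
[0.50599582 0.15020335 0.02280102] [ 3.13793251e+00 -1.76529487e-04  1.56187910e+00] [ 5.23161601 -2.09465237  2.42001927] [ 0.17679256  0.46291643 -0.643239    1.85432011  0.34171896  0.93251938
  0.94000836]
[[-1.1, 21.2], [-3.2, 21.0], [-5.2, 20.5], [-7.3, 19.9], [-9.2, 19.1], [-11.1, 18.1]]
```

View pics/w8.png

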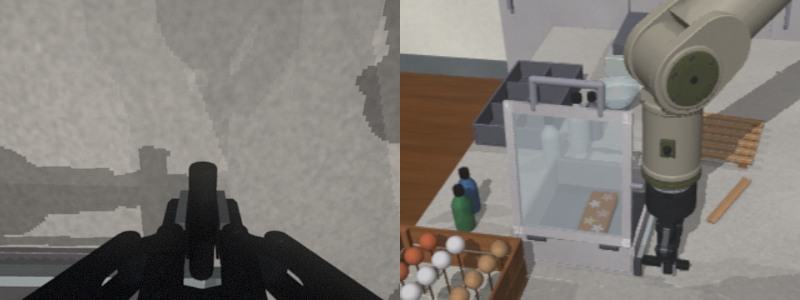

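The knob is pinched (left half, column 203). Raising the stay along its arc.

Emit:
carry_out:
  increments:
    - [1,[0,-1.1,21.2],[0,0,0]]
    - [1,[0,-3.2,21],[0,0,0]]
    - [1,[0,-5.2,20.5],[0,0,0]]
    - [1,[0,-7.3,19.9],[0,0,0]]

```text
t: 9.82
tool_pos: [0.5059, 0.1347, 0.106]
orientation: [3.138, -0.002, 1.564]
ft_force: [7.0, -1.4, -3.1]
finger_gap: 0.0135
```

Emit:
carry_out:
  increments:
    - [1,[0,-4.6,9.6],[0,0,0]]
    - [1,[0,-4.6,9.5],[0,0,0]]
    - [1,[0,-5.3,9],[0,0,0]]
    - [1,[0,-5.5,9],[0,0,0]]
    - [1,[0,0,0],[0,0,0]]

```text
t: 10.23
tool_pos: [0.5052, 0.1158, 0.1434]
orientation: [3.138, -0.003, 1.564]
ft_force: [-2.0, 8.5, 5.5]
finger_gap: 0.0134
```

```bash
python3 look.py w9
```

```text
[0.50515157 0.11632897 0.14247179] [ 3.13811172 -0.00343491  1.56444196] [-0.28542605  9.23452394  6.73078837] [ 0.30614348  0.28864776 -0.69616917  1.76521572  0.19877445  1.15517868
  1.11479534]
```

View pics/w9.png

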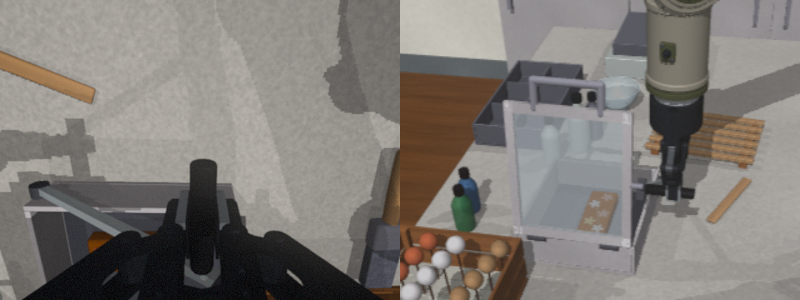

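Emit:
carry_out:
  increments:
    - [1,[0,-1.5,3],[0,0,0]]
    - [1,[0,-1.5,3],[0,0,0]]
    - [1,[0,0,0],[0,0,0]]
    - [1,[0,0,0],[0,0,0]]

```text
t: 10.67
tool_pos: [0.505, 0.1129, 0.1479]
orientation: [3.139, -0.003, 1.564]
ft_force: [7.2, 4.1, 2.5]
finger_gap: 0.0138
```

Emit:
carry_out:
  increments:
    - [1,[0,-1.5,3],[0,0,0]]
    - [1,[0,-1.5,3],[0,0,0]]
    - [1,[0,0,0],[0,0,0]]
    - [1,[0,0,0],[0,0,0]]

```text
t: 11.0
tool_pos: [0.5048, 0.1094, 0.1532]
orientation: [3.14, -0.002, 1.564]
ft_force: [5.5, 4.7, -1.3]
finger_gap: 0.0135
```

```bash
python3 look.py w10
python3 - <<'E'
from workcell import bot
from h import *
q,d=bot.capture("side"); t,dt=bot.capture("top"); np.save("top1.npy",dt);np.save("side1.npy",d)
cv2.imwrite("pics/s10.png",np.hstack([cv2.resize(q[120:280,180:340],(400,400),interpolation=2),cv2.resize(t[120:280,180:340],(400,400),interpolation=2)])[:,:,::-1])
E
```

```text
[0.50483881 0.10946166 0.15310317] [ 3.13971356e+00 -2.50006229e-03  1.56410403e+00] [ 1.74238731  6.53702727 -0.97913368] [ 0.32065111  0.27426482 -0.69546733  1.75491768  0.18719098  1.17752489
  1.13596308]
```

View pics/w10.png

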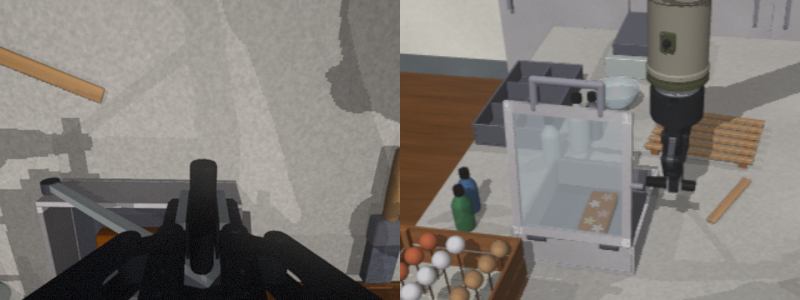

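View pics/s10.png

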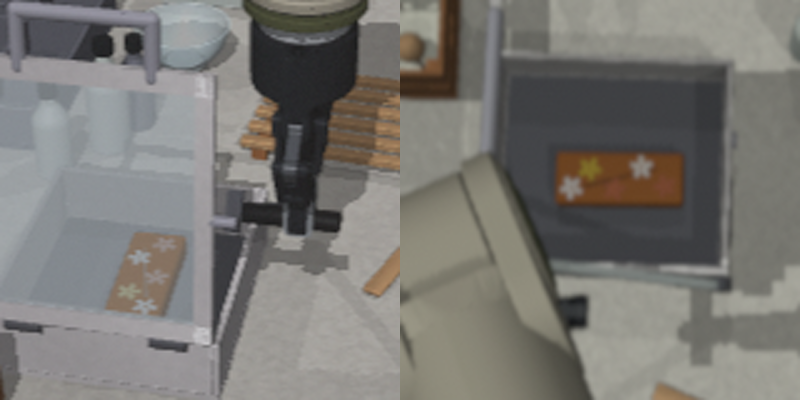

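Run:
```python
from workcell import bot
from h import *
s=bot.get_calibration("side")
o,d=ray(s,(315,208.5)); print(o+d*(.479-o[0])/d[0])
o,d=ray(s,(277.5,205)); print("inner",o+d*(.545-o[0])/d[0])
c=bot.get_calibration("wrist");p,D=bot.capture("wrist");X=cloud(c,D)
for v in (235,245,255,265,275): print(X[v,285])
for z in (.155,.160,.165,.17,.175,.18): print(z, proj(c,[.479,.1515-.212*(1-np.sqrt(1-((z-.036)/.212)**2)),z]))
```

```text
[0.479      0.07535393 0.13296487]
inner [0.545      0.12603946 0.17028319]
[0.47390377 0.10923322 0.16799899]
[0.47811157 0.10921878 0.16806977]
[0.48221752 0.109202   0.16851809]
[0.48685913 0.10918999 0.16804499]
[0.49146759 0.10917608 0.16785595]
0.155 [[298.19461632 234.22457391]]
0.16 [[290.26305055 238.9008753 ]]
0.165 [[281.25167046 243.89157104]]
0.17 [[271.01015705 249.22935599]]
0.175 [[259.36009944 254.95162591]]
0.18 [[246.08815629 261.10135582]]
```

Emit:
carry_out:
  increments:
    - [1,[0,-2,3],[0,0,0]]
    - [1,[0,0,0],[0,0,0]]
    - [1,[0,0,0],[0,0,0]]
    - [1,[0,0,0],[0,0,0]]

```text
t: 11.58
tool_pos: [0.5048, 0.1076, 0.1558]
orientation: [3.14, -0.003, 1.564]
ft_force: [3.0, 8.0, -4.4]
finger_gap: 0.0133
```

```bash
python3 look.py w11;python3 - <<'E'
from workcell import bot
from h import *
c=bot.get_calibration("wrist");p,D=bot.capture("wrist");X=cloud(c,D)
for v in (235,245,255,265,275): print(X[v,285])
E
```

```text
[0.50479099 0.10754797 0.15574502] [ 3.13991782e+00 -2.69062667e-03  1.56432788e+00] [10.58096785  4.24888801 -6.1126668 ] [ 0.32500867  0.27053656 -0.6952839   1.75253092  0.18393481  1.18268388
  1.14235671]
[0.47372155 0.10734078 0.17087704]
[0.47855055 0.10733518 0.16955181]
[0.48261687 0.10731775 0.17016542]
[0.48634679 0.10729595 0.17151739]
[0.49111671 0.10728471 0.17098477]
```

Emit:
carry_out:
  increments:
    - [0.4,[0,0,0],[0,0,0]]
    - [0.4,[0,0,0],[0,0,0]]
    - [0.4,[0,0,0],[0,0,0]]
    - [0.4,[0,0,0],[0,0,0]]

```text
t: 12.07
tool_pos: [0.5038, 0.1054, 0.1556]
orientation: [-3.141, 0.001, 1.563]
ft_force: [0.0, 0.5, -0.8]
finger_gap: 0.051
```

```bash
python3 look.py w12;python3 - <<'E'
from workcell import bot
from h import *
c=bot.get_calibration("wrist");p,D=bot.capture("wrist");X=cloud(c,D)
for v in (235,245,255,265,275):
    r=[(u,X[v,u]) for u in range(230,340) if .12<X[v,u,2]<.2 and X[v,u,0]>.45]
    print(v,len(r),r[0][0],r[0][1],r[-1][0],r[-1][1], max(x[1][2] for x in r))
E
```

```text
[0.5040202  0.10537155 0.15581791] [-3.14105322e+00  3.38348314e-04  1.56252965e+00] [ 0.28175231  0.93368313 -0.19800491] [ 0.32593892  0.26967423 -0.69363524  1.75297221  0.18496804  1.18585732
  1.14261368]
235 37 282 [0.47865262 0.1039773  0.15726445] 318 [0.47862955 0.11940832 0.1575602 ] 0.1647415041012974
245 36 282 [0.48350225 0.10393818 0.15689745] 317 [0.48286499 0.11899413 0.15853772] 0.16523029369332104
255 37 281 [0.48836181 0.10346002 0.15675122] 317 [0.48813792 0.11922106 0.15742504] 0.1653530689889216
265 36 281 [0.49329241 0.1034167  0.15668069] 316 [0.49278703 0.11885433 0.15784989] 0.1651005817121724
275 36 281 [0.4981218  0.10337664 0.15698477] 316 [0.49803333 0.11902176 0.15732395] 0.16473580322551318
```

View pics/w12.png

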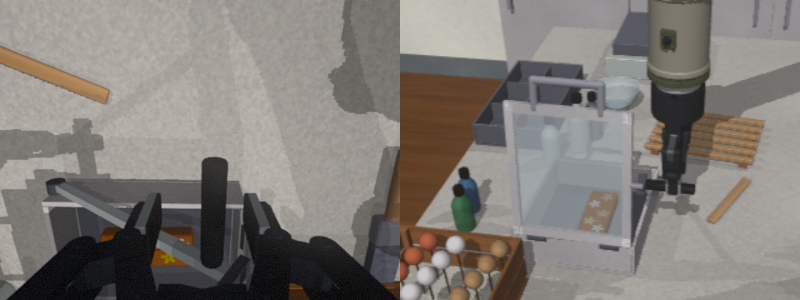

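The knob sits at y≈0.111, z≈0.157, where the model puts the stop (0.6 rad). It settled back there on release, so the stay is set. I'll retract upward, turn by -90°, and go to the casting.

Emit:
carry_out:
  increments:
    - [0.4,[0,3,35],[0,0,0]]
    - [0.4,[0,3,38],[0,0,0]]
    - [0.4,[0,0,40],[0,0,0]]
    - [0.4,[0,0,40],[0,0,0]]
    - [0.2,[0,0,40],[0,0,0]]

```text
t: 12.63
tool_pos: [0.5036, 0.1115, 0.3511]
orientation: [3.141, 0.0, 1.563]
ft_force: [1.1, 0.6, -0.8]
finger_gap: 0.0622
```

Emit:
carry_out:
  increments:
    - [0,[0,0,35],[0,0,-6.9]]
    - [0,[0,0,0],[0,0,-6.9]]
    - [0,[0,-20,0],[0,0,-6.9]]
    - [0,[0,-20,0],[0,0,-6.9]]
    - [0,[0,-20,0],[0,0,-6.9]]

```text
t: 13.05
tool_pos: [0.5041, 0.0511, 0.3842]
orientation: [3.141, -0.0, 0.956]
ft_force: [-0.2, 0.5, -0.0]
finger_gap: 0.0854
```

Emit:
carry_out:
  increments:
    - [0,[35,-7,0],[0,0,-6.9]]
    - [0,[35,0,0],[0,0,-6.9]]
    - [0,[35,0,0],[0,0,-6.9]]
    - [0,[35,0,0],[0,0,-6.9]]
    - [0,[4,0,0],[0,0,-6.9]]

```text
t: 13.47
tool_pos: [0.652, 0.0433, 0.378]
orientation: [-3.139, 0.007, 0.351]
ft_force: [0.5, -0.1, -1.6]
finger_gap: 0.0854
```

Emit:
carry_out:
  increments:
    - [0,[0,0,0],[0,0,-6.9]]
    - [0,[0,0,0],[0,0,-6.9]]
    - [0,[0,0,0],[0,0,-6.7]]
    - [0,[0,0,0],[7,0,0]]
    - [0,[0,0,0],[7,0,0]]

```text
t: 13.88
tool_pos: [0.6481, 0.0491, 0.3851]
orientation: [-2.891, -0.002, 0.006]
ft_force: [-0.3, -0.8, -0.4]
finger_gap: 0.0854
```

```bash
python3 look.py w13;python3 - <<'E'
from workcell import bot
from h import *
c=bot.get_calibration("wrist");p,D=bot.capture("wrist")
R=cv2.Rodrigues(c["rvec"])[0]; print("cam",-R.T@c["tvec"],bot.sense()["tool_pos"])
im=p.astype(int); m=((im[...,0]-im[...,2]>50)); m[330:]=0
n,l,st,ce=cv2.connectedComponentsWithStats(m.astype(np.uint8)); 
for i in range(1,n):
  if st[i,4]>600:
    v,u=np.nonzero(l==i); pts=np.array([at_z(c,(a,b),.028)[:2] for a,b in zip(u,v)],np.float32); print(st[i],cv2.minAreaRect(pts))
E
```

```text
[0.64910126 0.03781964 0.3825178 ] [-2.89614243e+00  1.67347658e-03 -9.73537205e-03] [ 0.22961688 -1.30237428 -1.06287035] [ 0.30805191  0.4787239  -0.4927794   0.96794559 -0.02369098  1.71088299
 -0.1466091 ]
cam [0.64964321 0.08306168 0.54081805] [0.64868926 0.03979126 0.38275683]
[  347     0   213   330 21235] ((0.8953382968902588, 0.09677940607070923), (0.29816558957099915, 0.48931002616882324), 3.3137354850769043)
[ 268  178   33   81 2369] ((0.6491826772689819, 0.030406901612877846), (0.11703407764434814, 0.04692107066512108), 89.75711059570312)
[119 240  42  87 852] ((0.43461406230926514, -0.06660822033882141), (0.14168457686901093, 0.016260258853435516), 67.39183807373047)
```

View pics/w13.png

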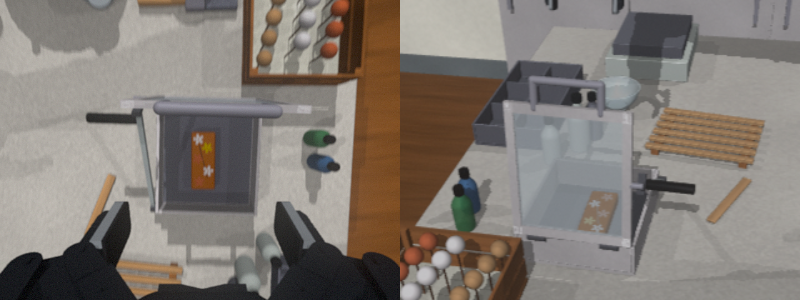

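The casting is in view at columns 192–215, rows 130–188 of the left half, and measures (0.649, 0.031). The stay is raised and its knob is at left. Descending into the box with the hand leaning away from the flap.

Emit:
carry_out:
  increments:
    - [0,[0,-4,-40],[0,0,0]]
    - [0,[0,-4,-40],[0,0,0]]
    - [0,[0,0,-40],[0,0,0]]
    - [0,[0,0,-40],[0,0,0]]
    - [0,[0,0,-40],[0,0,0]]

```text
t: 14.45
tool_pos: [0.6477, 0.0372, 0.1825]
orientation: [-2.899, -0.001, 0.002]
ft_force: [1.2, -0.3, 0.4]
finger_gap: 0.0855
```

Emit:
carry_out:
  increments:
    - [0,[0,0,-40],[0,0,0]]
    - [0,[0,0,-40],[0,0,0]]
    - [0,[0,0,-20],[0,0,0]]
    - [0,[0,0,0],[0,0,0]]

```text
t: 14.78
tool_pos: [0.6442, 0.0372, 0.0778]
orientation: [-2.898, 0.01, 0.003]
ft_force: [-0.9, 0.1, -0.5]
finger_gap: 0.0854
```

```bash
python3 look.py w14;python3 - <<'E'
from workcell import bot
from h import *
c=bot.get_calibration("wrist");p,D=bot.capture("wrist")
R=cv2.Rodrigues(c["rvec"])[0]; print("cam",-R.T@c["tvec"],bot.sense()["tool_pos"])
im=p.astype(int); m=((im[...,0]-im[...,2]>50)); m[330:]=0
n,l,st,ce=cv2.connectedComponentsWithStats(m.astype(np.uint8)); 
for i in range(1,n):
  if st[i,4]>600:
    v,u=np.nonzero(l==i); pts=np.array([at_z(c,(a,b),.028)[:2] for a,b in zip(u,v)],np.float32); print(st[i],cv2.minAreaRect(pts))
E
```

```text
[0.64811209 0.03755562 0.08432388] [-2.89729850e+00  6.22001806e-04  2.33491093e-03] [1.0502904  0.26826202 0.59025824] [ 0.35750838  0.59881195 -0.47771416  1.47041205  0.02008282  1.1163424
 -0.05172576]
cam [0.64792104 0.08295457 0.24257355] [0.64929989 0.03748397 0.08599374]
[  247   170    81   160 11437] ((0.6501575708389282, 0.040487922728061676), (0.048684556037187576, 0.09887929260730743), 0.20700277388095856)
```

View pics/w14.png

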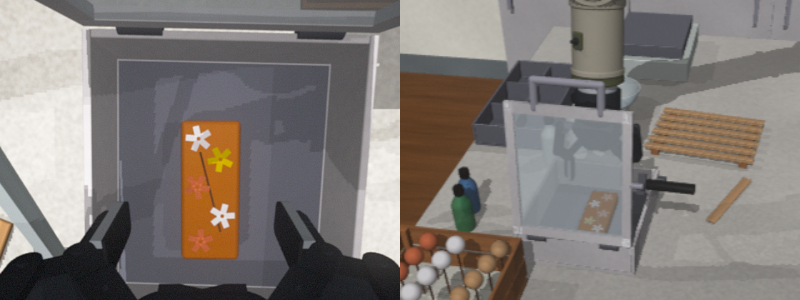

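The casting is centred between the open fingers. Going down.

Emit:
carry_out:
  increments:
    - [0,[1,0,-35],[0,0,0]]
    - [0,[0,0,-28],[0,0,0]]
    - [0,[0,0,-10],[0,0,0]]
    - [0,[0,0,0],[0,0,0]]
    - [0,[0,0,0],[0,0,0]]

```text
t: 15.35
tool_pos: [0.6504, 0.0369, 0.013]
orientation: [-2.897, -0.002, 0.001]
ft_force: [1.1, 0.2, 0.6]
finger_gap: 0.0856
```

```bash
python3 look.py w15
```

```text
[0.65115329 0.03687452 0.01392943] [-2.89720656e+00 -4.32430673e-03  6.89105906e-04] [ 0.71420796 -0.18150292  0.19382968] [ 0.34745847  0.67948718 -0.46018059  1.51626335  0.04612979  0.9903016
 -0.04319665]
```

View pics/w15.png

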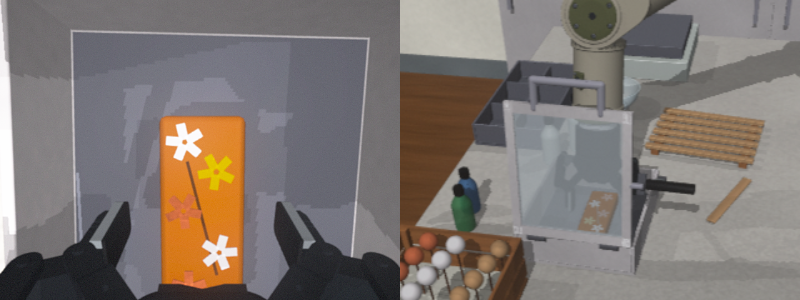

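Emit:
carry_out:
  increments:
    - [0.31,[0,0,0],[0,0,0]]
    - [0.31,[0,0,-5],[0,0,0]]
    - [0.31,[0,0,-4],[0,0,0]]
    - [0.31,[0,0,0],[0,0,0]]

```text
t: 15.78
tool_pos: [0.6501, 0.0365, 0.0031]
orientation: [-2.897, -0.002, 0.0]
ft_force: [-1.2, -0.1, 7.8]
finger_gap: 0.0591
```

```bash
python3 look.py w16
```

```text
[0.65010956 0.03657496 0.00311732] [-2.89715003e+00 -2.03046243e-03  4.08394133e-04] [-0.87315249 -0.22115325  7.67736576] [ 0.34597685  0.69235787 -0.45687114  1.52256521  0.04966747  0.97410215
 -0.04208315]
```

View pics/w16.png

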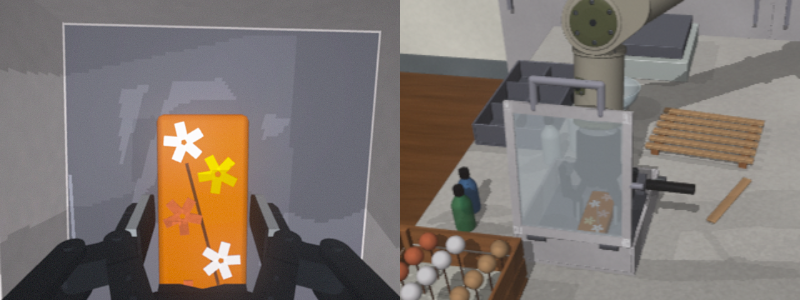

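The fingertips just touch the floor. Raising 4 mm and closing on the casting.

Emit:
carry_out:
  increments:
    - [0.31,[0,0,4],[0,0,0]]
    - [1,[0,0,0],[0,0,0]]
    - [1,[0,0,0],[0,0,0]]
    - [1,[0,0,0],[0,0,0]]
    - [1,[0,0,0],[0,0,0]]

```text
t: 16.3
tool_pos: [0.6499, 0.0364, 0.0069]
orientation: [-2.897, -0.002, 0.0]
ft_force: [-1.6, -0.3, 7.8]
finger_gap: 0.0486
```

Emit:
carry_out:
  increments:
    - [1,[0,0,0],[0,0,0]]
    - [1,[0,0,10],[0,0,0]]
    - [1,[0,0,15],[0,0,0]]
    - [1,[0,0,20],[0,0,0]]
    - [1,[0,0,0],[0,0,0]]

```text
t: 16.72
tool_pos: [0.6512, 0.0369, 0.0549]
orientation: [-2.897, -0.005, 0.001]
ft_force: [2.4, 0.8, -0.3]
finger_gap: 0.0489
```

```bash
python3 look.py w17
```

```text
[0.64950425 0.03658142 0.05151867] [-2.89751231e+00 -1.26410316e-03  7.77002846e-04] [ 0.12764999  0.25846808 -2.13519394] [ 0.35395432  0.63458613 -0.46975363  1.49441366  0.03189512  1.05723087
 -0.0474812 ]
```

View pics/w17.png

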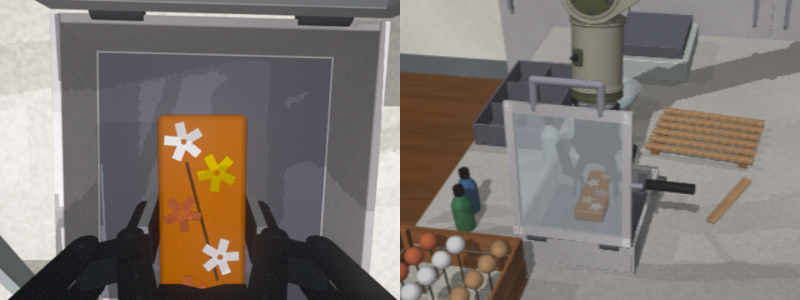

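The casting is held level between the pads. Lifting clear and carrying it to the rack.

Emit:
carry_out:
  increments:
    - [1,[0,0,25],[0,0,0]]
    - [1,[0,0,30],[0,0,0]]
    - [1,[0,0,30],[0,0,0]]
    - [1,[0,-10,25],[0,0,0]]
    - [1,[-10,-25,10],[0,0,0]]

```text
t: 17.23
tool_pos: [0.6406, 0.0068, 0.1743]
orientation: [-2.894, -0.004, 0.007]
ft_force: [0.3, 0.7, -0.6]
finger_gap: 0.0488
```

Emit:
carry_out:
  increments:
    - [1,[-15,-27,0],[0,0,-1.5]]
    - [1,[-16,-29,0],[0,0,-1.5]]
    - [1,[-16,-29,0],[0,0,-1.5]]
    - [1,[-16,-29,0],[0,0,-1.5]]
    - [1,[-16,-29,0],[0,0,0]]

```text
t: 17.65
tool_pos: [0.5583, -0.1426, 0.1695]
orientation: [-2.897, 0.002, -0.106]
ft_force: [1.0, 0.4, -1.9]
finger_gap: 0.0487
```

Emit:
carry_out:
  increments:
    - [1,[-16,-29,0],[0,0,0]]
    - [1,[-16,-29,0],[0,0,0]]
    - [1,[-16,-28,0],[0,0,0]]
    - [1,[-15,-22,0],[0,0,0]]
    - [1,[-10,-12,0],[0,0,0]]

```text
t: 18.07
tool_pos: [0.4842, -0.2652, 0.1691]
orientation: [-2.898, 0.003, -0.109]
ft_force: [-0.0, -0.3, -1.7]
finger_gap: 0.0486
```

Emit:
carry_out:
  increments:
    - [1,[0,0,0],[0,0,0]]
    - [1,[0,0,-30],[0,0,0]]
    - [1,[0,0,-30],[0,0,0]]
    - [1,[0,0,-30],[0,0,0]]
    - [1,[0,0,0],[0,0,0]]

```text
t: 18.48
tool_pos: [0.4833, -0.2585, 0.0742]
orientation: [-2.892, 0.01, -0.103]
ft_force: [-2.5, 0.2, -2.8]
finger_gap: 0.0491
```

Run:
```python
from workcell import bot
from h import *
p,d=bot.capture("wrist"); q,_=bot.capture("side"); t,_=bot.capture("top")
cv2.imwrite("pics/w18.png",np.hstack([cv2.resize(p,(400,300)),cv2.resize(q[60:300,80:400],(400,300))])[:,:,::-1])
cv2.imwrite("pics/t18.png",cv2.resize(t[120:330,190:470],(800,600))[:,:,::-1])
s=bot.sense();print(s["tool_pos"],s["orientation"],s["ft_force"],s["finger_gap"])
```

```text
[ 0.48777171 -0.26087121  0.0817334 ] [-2.89654295e+00 -2.15336057e-04 -1.03445798e-01] [ 1.11685101  0.07521438 -0.70597257] 0.048755683525700255
```

View pics/w18.png

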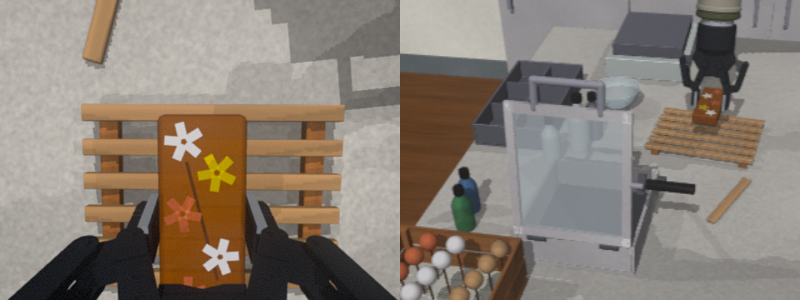

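View pics/t18.png

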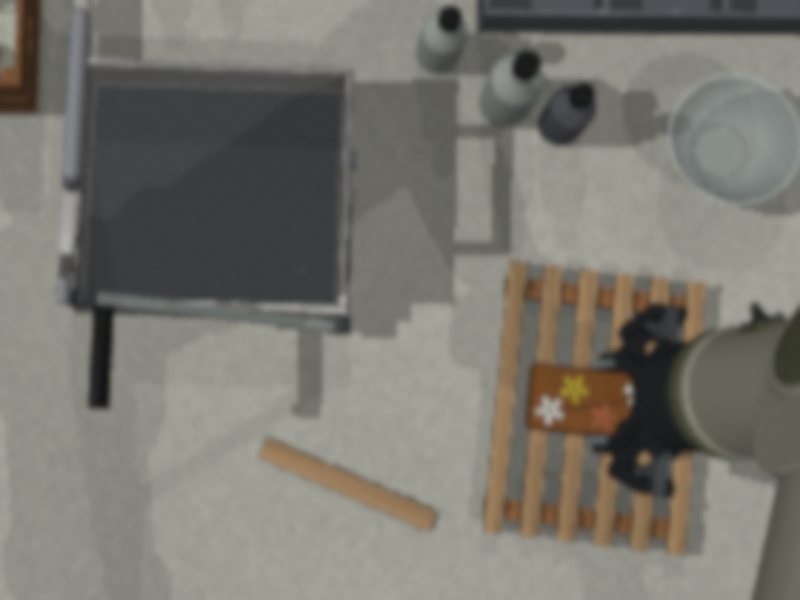

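The casting is held level over the middle of the rack. Lowering it.

Emit:
carry_out:
  increments:
    - [1,[0,-1,-25],[0,0,0]]
    - [1,[0,0,-18],[0,0,0]]
    - [1,[0,0,-10],[0,0,0]]
    - [1,[0,0,0],[0,0,0]]
    - [1,[0,0,0],[0,0,0]]

```text
t: 19.05
tool_pos: [0.4879, -0.2625, 0.0292]
orientation: [-2.897, -0.001, -0.104]
ft_force: [0.3, -0.6, -1.4]
finger_gap: 0.0489
```

Emit:
carry_out:
  increments:
    - [1,[0,0,-3],[0,0,0]]
    - [1,[0,0,0],[0,0,0]]
    - [1,[0,0,0],[0,0,0]]

```text
t: 19.3
tool_pos: [0.4877, -0.2627, 0.0259]
orientation: [-2.898, -0.001, -0.104]
ft_force: [-0.3, -0.1, -1.8]
finger_gap: 0.0491
```

Emit:
carry_out:
  increments:
    - [1,[0,0,-2],[0,0,0]]
    - [1,[0,0,0],[0,0,0]]
    - [1,[0,0,-1.5],[0,0,0]]
    - [1,[0,0,0],[0,0,0]]
    - [1,[0,0,0],[0,0,0]]

```text
t: 19.72
tool_pos: [0.4871, -0.2623, 0.0214]
orientation: [-2.897, 0.0, -0.104]
ft_force: [0.5, 0.1, -2.2]
finger_gap: 0.0486
```

Emit:
carry_out:
  increments:
    - [1,[0,0,-1],[0,0,0]]
    - [1,[0,0,0],[0,0,0]]
    - [1,[0,0,-1],[0,0,0]]
    - [1,[0,0,0],[0,0,0]]
    - [1,[0,0,0],[0,0,0]]

```text
t: 20.13
tool_pos: [0.4873, -0.2624, 0.0208]
orientation: [-2.897, -0.0, -0.104]
ft_force: [-5.9, 2.3, 12.3]
finger_gap: 0.0487
```

Contact at 12 N. Releasing.

Emit:
carry_out:
  increments:
    - [1,[0,0,0.5],[0,0,0]]
    - [0.3,[0,0,0],[0,0,0]]
    - [0.3,[0,0,0],[0,0,0]]
    - [0.2,[0,0,0],[0,0,0]]
    - [0.2,[0,0,0],[0,0,0]]

```text
t: 20.55
tool_pos: [0.4873, -0.2624, 0.0198]
orientation: [-2.897, -0.0, -0.104]
ft_force: [-0.1, 0.0, -0.1]
finger_gap: 0.0681
```

Emit:
carry_out:
  increments:
    - [0.2,[0,0,10],[0,0,0]]
    - [0.2,[0,0,25],[0,0,0]]
    - [0.2,[0,0,40],[0,0,0]]
    - [0.2,[0,0,40],[0,0,0]]
    - [0.2,[0,0,40],[0,0,0]]

```text
t: 20.97
tool_pos: [0.4869, -0.262, 0.1773]
orientation: [-2.897, 0.0, -0.104]
ft_force: [1.8, -0.6, 0.2]
finger_gap: 0.0683
```

Emit:
carry_out:
  increments:
    - [0.2,[0,-30,20],[0,0,0]]
    - [0.2,[0,-40,0],[0,0,0]]
    - [0.2,[0,-40,0],[0,0,0]]
    - [0.2,[0,-40,0],[0,0,0]]
    - [0.2,[0,0,0],[0,0,0]]

```text
t: 21.38
tool_pos: [0.4833, -0.4214, 0.1932]
orientation: [-2.901, 0.003, -0.114]
ft_force: [-2.4, -0.7, -1.5]
finger_gap: 0.0682
```

Run:
```python
from workcell import bot
from h import *
q,_=bot.capture("side"); t,D=bot.capture("top")
cv2.imwrite("pics/s19.png",q[:,:,::-1])
cv2.imwrite("pics/t19.png",cv2.resize(t[120:330,190:470],(800,600))[:,:,::-1])
c=bot.get_calibration("top"); X=cloud(c,D)
im=t.astype(int); m=(im[...,0]-im[...,2]>45)&(X[...,2]>.03)
m[:230]=0;m[300:]=0;m[:,:355]=0;m[:,445:]=0
v,u=np.nonzero(m); pts=np.array([at_z(c,(a,b),.042)[:2] for a,b in zip(u,v)],np.float32)
if len(pts): print(cv2.minAreaRect(pts),np.median(X[m][:,2]),X[m][:,2].std(),len(pts))
s=bot.sense();print(s["tool_pos"],s["ft_force"],s["t"])
```

```text
((0.4938744902610779, -0.2664654552936554), (0.142536923289299, 0.1424093246459961), 83.75269317626953) 0.04162948476549361 0.096028655597995 960
[ 0.48623072 -0.41440572  0.19430719] [-0.3428067   0.94363214 -0.22102192] 21.4833
```

View pics/s19.png

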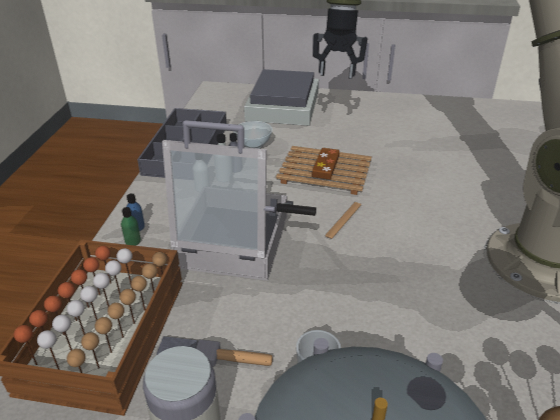

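View pics/t19.png

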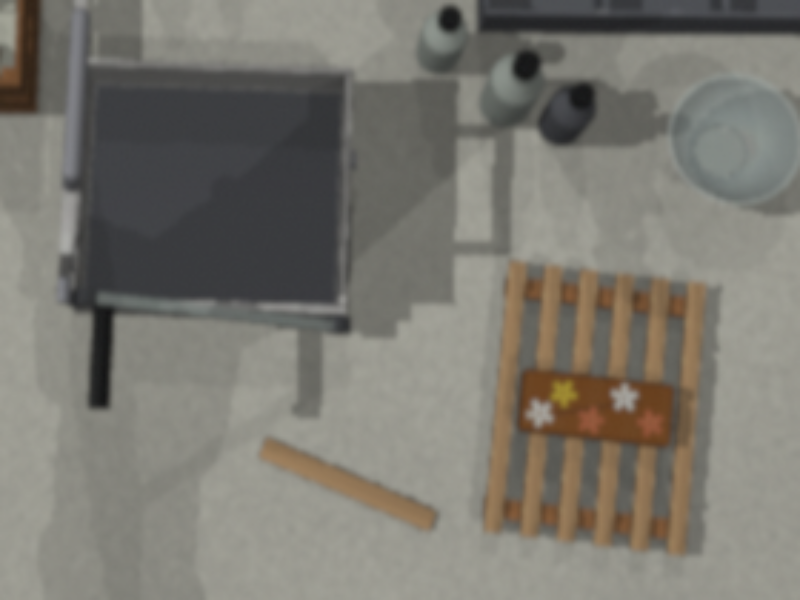

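Casting flat and petals-up on the rack middle (t19: 520–672, 370–445), with the other objects unmoved. One last check of the stay and flap angles.

Run:
```python
from workcell import bot
from h import *
t,D=bot.capture("top"); c=bot.get_calibration("top"); X=cloud(c,D)
for v in range(232,262,4):
    r=X[v,215:236]; k=r[(r[:,2]>.1)&(r[:,2]<.25)]
    if len(k): print("knob",k.mean(0).round(4),k[:,2].max().round(4),len(k))
r=X[120:190,205:225].reshape(-1,3); k=r[(r[:,2]>.29)&(r[:,2]<.36)]
print("bar",np.median(k,0),k[:,2].max(),len(k))
```

```text
knob [0.5349 0.1121 0.1638] 0.1663 8
knob [0.5265 0.1117 0.1654] 0.169 8
knob [0.5184 0.1115 0.1644] 0.1673 8
knob [0.5102 0.1123 0.1649] 0.1693 7
knob [0.5022 0.1133 0.1629] 0.1653 8
knob [0.494  0.1129 0.1636] 0.1659 8
knob [0.4858 0.1127 0.1639] 0.167 8
knob [0.4777 0.1124 0.1638] 0.1712 8
bar [0.65564481 0.11373316 0.32749631] 0.3334463785987604 425
```

```bash
python3 -c "
from workcell import bot
print(bot.sign_off())"
```

```text
the job is handed in; nothing more can be done
None
```

The job is done as asked and handed in at about 21.5 s of the 70 s allowed.

- **Flap:** I raised it by the bar to its stop. The last check put it at about 1.42 rad, holding by itself.
- **Stay:** I swung it up by the knob until it hit its stop. Its last reading was about 0.60 rad, at z ≈ 0.157 m on the knob's axis.
- **Casting:** I then carried it to the rack, set it down with about 12 N of contact and released it. The final pictures show it flat, petals up, near the middle of the rack.
- **Other things:** In the last pictures, the bottles, stick and bowl are where they were, and the gripper is clear of everything. I didn't check the mixing cup and brush separately.

**Checks that disagreed:**
- **Bar position:** the wrist camera and the fixed cameras differed by about 4 mm along y, which the open fingers allowed for.
- **Stay stop:** while I pushed the stay, the knob read a few mm past its stop. It settled back to the stop on release.
- **Casting on the rack:** the automatic outline also caught parts of the rack, so its final position is judged by eye from the pictures. The depth reading there, about 42 mm, matches the casting lying flat on the slats.

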